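# Set the saw guide's running clearance

### The job

Take the wooden-handled gauge blade out of its stand and push it fully home into the slot of the steel saw guide, handle seated on the guide, and let go of it there. Then screw the knurled brass cap nut on the guide down (clockwise) until it bottoms out, and back it off a quarter turn. Finish while still gripping the nut there, leaving the blade home and the jar, hammer and file cup undisturbed.

Things in the scene. Friction and masses are not known exactly. Their poses are not given: they have to be found in the camera images.
- jig: Saw guide: bright steel block, 64 (x) x 170 (y) x 34 mm (z), fixed. Origin: centre of its underside, z up. A slot crosses it at y = -50 mm. On the +y end a dark steel strap (44 x 66 mm, y = 15 to 81 mm, top 40 mm above the bench) carries the cap nut, whose axis is at x = 0, y = +50 mm.
- slot_mouth (a point): Centre of the slot's mouth, on the guide's top face (34 mm above the bench), at (0, -50, 34) mm in the guide's frame; axes as the guide's. The slot is 24 mm long along x, 7 mm wide along y and goes straight down 34 mm, right through the guide; its edge has a 2 mm chamfer.
- gauge: Gauge: steel blade pointing down, 20 wide (x), 4 thick (y), 25 mm long (last 4 mm 16 x 2.4 mm), under a dark wooden block handle 30 (x) x 16 (y) x 44 mm (z). 70 g; a half turn about z changes nothing. Origin: centre of the handle's underside (shoulder), z up. Stands upright in the stand, shoulder 34 mm above the bench; home in the guide also 34 mm. Grip across y, 30 mm above the shoulder.
- stand: Plywood storage block of the gauge, fixed, 70 (x) x 60 (y) x 34 mm (z), with one through slot like the guide's (24 mm along x, 7 mm along y) at its centre. Origin at the centre of its underside.
- cap_nut: Knurled round brass cap nut, 34 mm across, 34 mm tall, already started on a vertical right-hand thread (3 mm a turn): clockwise from above screws it down. Stays where left. Origin: centre of its underside, 40 mm above the bench when bottomed out. A black line on its top runs from centre to rim along its -y; bottomed out, it points along the guide's -y, to the slot.
- nut_grip (a point): Point on the cap nut's axis, 26 mm above its underside (66 mm above the bench when bottomed out), the height at which to grip it.
- nut_thread (a joint): Angle of the cap nut, rad: 0 = bottomed out on a hard stop, growing as it is unscrewed (counter-clockwise from above); starts between 1.9 and 3.6. Turning it takes about 0.08 N m; at the stop the torque rises sharply and the fingers would slip round it.
- jar: Glass jar with white lid, 56 mm in diameter, 60 mm tall, loose bystander. Origin at the centre of its underside. The jar and the stand may stand on either side of the guide.
- hammer: Hammer with 240 mm overall length lying beyond the guide, loose bystander. Body z is up.
- file_cup: White cup with needle files, 74 mm in diameter, 135 mm tall over the files, loose bystander. Origin at the centre of its underside.
Things that resemble listed ones, but are neither listed nor needed, are in the scene too. Leave any orange or pink look-alike of the gauge alone.

How it is judged (in metres and radians):
On the way, in this order (a step that is already met when the one before it is completed fails the run):
1. the gauge blade is fully home in the guide's slot and let go (z of gauge in the frame of slot_mouth below 0.0025 m and horizontal distance between gauge and slot_mouth below 0.004 m and angle between gauge's own z axis and vertical below 0.1 rad and angle between the x axis of gauge and the x axis of jig, either way round below 0.2 rad and contact force between the fingers and gauge below 0.3 N), for 0.2 s.
2. the cap nut is bottomed out, with the blade home (value of joint nut_thread below 0.08 rad and z of gauge in the frame of slot_mouth below 0.0025 m and horizontal distance between gauge and slot_mouth below 0.004 m and angle between gauge's own z axis and vertical below 0.1 rad and angle between the x axis of gauge and the x axis of jig, either way round below 0.2 rad), for 0.1 s.
At the end, for the whole second after the job is handed in: The cap nut stands a quarter turn (75 to 105 degrees) back from its stop, gripped by the fingers (over 2 N); the gauge blade is home in the guide's slot (shoulder within 2.5 mm of the guide's top, within 4 mm of the slot's centre, upright within 0.1 rad, blade along the slot) and not touched (all of step 1 and value of joint nut_thread between 1.31 and 1.83 rad and contact force between the fingers and cap_nut above 2 N); the arm keeps its last pose, push and grip.
It fails at once if the jar is moved more than 20 mm (distance of jar from where it was at the start of the episode above 0.02 m).
It fails at once if the hammer is moved more than 20 mm (distance of hammer from where it was at the start of the episode above 0.02 m).
It fails at once if the file cup is moved more than 20 mm (distance of file_cup from where it was at the start of the episode above 0.02 m).
It also fails if it takes over 72 s, if anything falls off the work surface, if the arm or the gripper's body presses on something with over 40 N, if the wrist force passes 120 N, or if a joint passes its speed limit or range.

### The arm

A 6-joint arm with a two-finger parallel gripper is mounted at the origin on the work surface. World frame = base frame: x ahead of the robot, y to its left, z up, the work surface at z = 0. Lengths are in mm, angles in rad, forces in N, time in s.
With the tool pointing down it reaches from about 350 to 975 mm from the base axis. Payload 7.1 kg.
Tool frame: the origin (TCP) lies midway between the tips of the shut fingers; the grasp point (between the pads) lies 19 mm behind it; z points along the fingers, y is the line along which they close (so a half turn about z gives the same grasp; the last joint's range is limited). The gripper opens to 88 mm and grips with 3 to 60 N. Pads are 20 mm wide; open, the fingers measure 115 mm over their backs; the gripper's body (75 mm by 178 mm) begins 61 mm behind the grasp point.
Start: joints at [-1.269, 0.423, 1.63, -0, 1.089, -0.019], TCP at [197.096, -593.092, 222.675] pointing down, gripper open.
Joint ranges: [-3, 3], [-0.9, 2.11], [0.09, 2.58], [-1.31, 4.45], [0.11, 2.69], [-2.54, 2.54]. Speed limits (rad/s): [2.39, 2.39, 3.01, 3.14, 3.14, 3.14].

### API

Orientations are given as a rotation vector (axis times angle).
In Python, from workcell import ctrl gives the robot as it stands. The module is installed in compiled form; this text tells all that it offers.
- The arm moves only by the tool servo_tool, never from a script. Its argument "increments" is a list of rows, each a list of 7 numbers: the shift along the world's x, y, z in cm, then the turn, a rotation vector about the world's x, y, z in degrees, then the opening, from -1 (shut) to 1 (fully open). A call has 1 to 20 rows; each row is the pose to reach, as a shift and turn from the pose commanded when the call began; what a row does not reach only later rows make up. A row lasts 1/12 s, in which the tool goes at most 41.7 mm and 7.16 degrees, less where a joint would pass 70% of its speed; a pose out of reach is approached as far as the arm can. A call with a gripper value outside its range is refused whole. The fingers move at their own pace and stop on an object; the grip force is fixed at half the most. Time passes only in rows, so rows that repeat a pose let the fingers close. It gives the time, the measured TCP pose, the force, the opening and the grip force at its end, in the units of the state.
- ctrl.get_obs(): the state, without advancing time (a new reading comes with each control period).
- ctrl.get_image(name): name is "scene" or "top" or "wrist"; returns a dict with "image" (384x512x3 uint8, red, green, blue), "fx", "fy", "cx", "cy" (pixels), "extrinsics" (4x4, takes a point from camera to world coordinates); the wrist camera has in their place "tool_from_camera" (4x4, takes a point from camera to tool coordinates, whose origin is the TCP and whose axes are the flange's). Camera axes: x right, y up, looking along -z (the intrinsics and any distortion apply to the point x, -y, -z); pixel columns grow to the right and rows downward; lengths in mm; the calibration is good to about 2 mm. A picture is of the moment at which its call begins: read the wrist's pose just before it. There is no depth.
- ctrl.close_job(): hands the job in; it is judged then, once.
The state is a dict: "t": time; "qpos": joint angles; "qvel": joint speeds; "joint_torque": joint torques, N m; "ee_pos": TCP position; "orientation": TCP orientation; "ft_force": force on the tool from outside, world axes, zero at the start; "moment": the same for the moment, N m; "width": finger opening in mm; "grasp_force": force on a finger pad.
Only numpy, scipy, OpenCV 4.12 (cv2) and the standard library are available. Lean on these libraries where they do the work, as an engineer would, in place of code of your own. Each camera call takes 0.05 s, during which the arm holds its last target. There are 200 camera calls.

## Working session

There is one attempt and no reset: what is moved stays moved. The work goes in short steps, Python scripts to look and compute and a tool call to move; the robot and the scene stay as the last step left them, time stands still between calls to the robot, and variables do not carry over. Pictures are saved under pics/ and viewed, at most 10 in all, crops included, and the job is handed in when it is done.

Besides the shell and the picture viewer there is one more tool, called after ">>>" as name(argument=value, ...), one argument or row to a line, values as JSON. servo_tool: Moves the arm, as the interface text tells. Its arguments: {"type":"object","properties":{"increments":{"type":"array","items":{"type":"array","items":{"type":"number"}}}},"required":["increments"]}

```bash
mkdir -p pics
cat > h.py <<'E'
import numpy as np, cv2
from workcell import ctrl
from scipy.spatial.transform import Rotation as R
def grab(n):
    o=ctrl.get_obs(); d=ctrl.get_image(n); 
    if n=="wrist":
        T=np.eye(4);T[:3,:3]=R.from_rotvec(o["orientation"]).as_matrix();T[:3,3]=o["ee_pos"]
        d["extrinsics"]=T@np.array(d["tool_from_camera"])
    return d
def cast(d,u,v,z):
    E=np.array(d["extrinsics"]); r=E[:3,:3]@np.array([(u-d["cx"])/d["fx"],-(v-d["cy"])/d["fy"],-1]); p=E[:3,3]
    return p+r*(z-p[2])/r[2]
def proj(d,P):
    E=np.array(d["extrinsics"]); c=E[:3,:3].T@(np.array(P,float)-E[:3,3]); return d["cx"]+d["fx"]*c[0]/-c[2], d["cy"]-d["fy"]*c[1]/-c[2]
def save(im,n,s=1):
    cv2.imwrite("pics/"+n,cv2.resize(cv2.cvtColor(im,cv2.COLOR_RGB2BGR),None,fx=s,fy=s,interpolation=cv2.INTER_CUBIC))
E
python3 - <<'E'
from h import *
a=grab("top");b=grab("scene")
for n,d in(("top",a),("scene",b)):
    np.save(n+".npy",d,allow_pickle=True); print(n,[k for k in d],d["fx"],np.round(d["extrinsics"],2).tolist())
save(a["image"],"top0.png",1.5)
save(b["image"],"scene0.png",1.5)
o=ctrl.get_obs();print(o)
E
```

```text
top ['image', 'fx', 'fy', 'cx', 'cy', 'extrinsics'] 409.617885256664 [[0.0, 0.99, -0.14, 465.77], [-1.0, 0.01, 0.01, 8.36], [0.01, 0.14, 0.99, 874.02], [0.0, 0.0, 0.0, 1.0]]
scene ['image', 'fx', 'fy', 'cx', 'cy', 'extrinsics'] 372.05690339314145 [[0.33, -0.72, 0.61, 1084.33], [0.94, 0.26, -0.21, -189.44], [-0.01, 0.64, 0.77, 695.22], [0.0, 0.0, 0.0, 1.0]]
{'t': 0.1, 'qpos': array([-1.26897967e+00,  4.23768611e-01,  1.63059322e+00,  2.05907209e-05,
        1.08858614e+00, -1.89913772e-02]), 'qvel': array([ 0.00016869, -0.00187243, -0.00277549, -0.00013465,  0.00233293,
        0.00043676]), 'joint_torque': array([ 3.70962953e-04, -5.45611989e+01, -2.74323714e+01,  6.45609596e-02,
        1.87908771e-02, -4.25932126e-05]), 'ee_pos': array([ 196.97254692, -592.63330703,  221.98480492]), 'orientation': array([-3.09993879e+00, -5.01536377e-01,  2.71580196e-04]), 'ft_force': array([-0.41883383, -0.41390861, -0.29149713]), 'moment': array([ 0.00492301, -0.02149602,  0.01373839]), 'grasp_force': 0.0, 'width': 87.88869062481402}
```

View pics/top0.png

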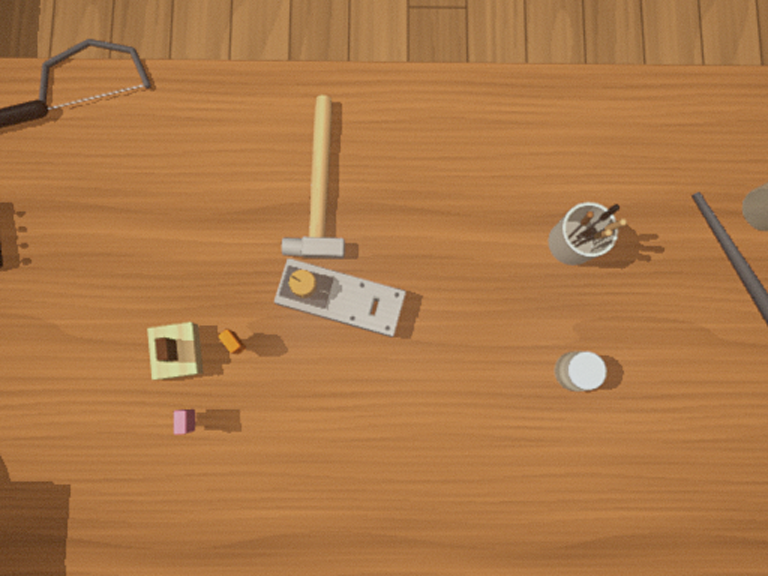

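View pics/scene0.png

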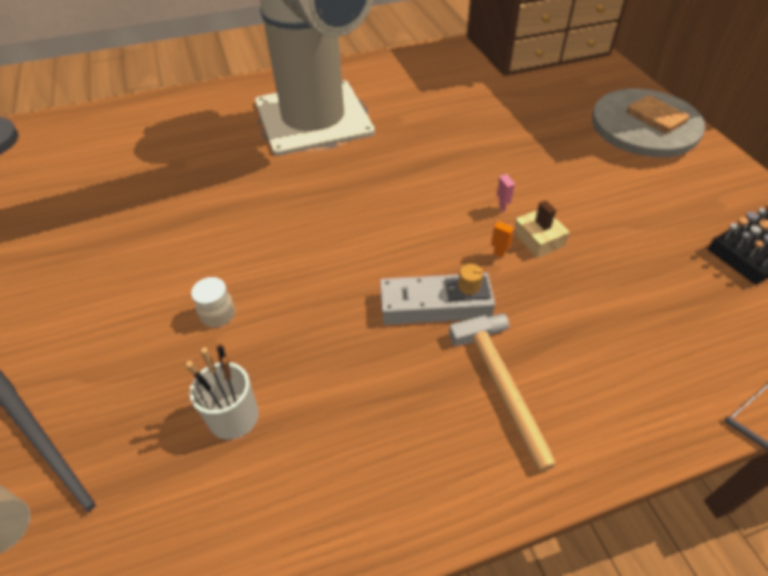

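The top picture shows the dark-brown handle in its plywood stand at (165,349), with an orange look-alike at (231,342) and a pink one at (184,422). The guide's slot is at (375,307) and the nut at (302,283), with the hammer head at (313,247) just beyond the guide. The jar (585,370) and cup (588,232) are far off to the right. I choose the dark-brown one in the stand.

Run:
```python
from h import *
d=np.load("top.npy",allow_pickle=True).item(); im=d["image"]
save(im[160:300,90:290],"crop0.png",4)
hsv=cv2.cvtColor(im,cv2.COLOR_RGB2HSV)
def big(m,x0,x1,y0,y1):
    k=np.zeros_like(m);k[y0:y1,x0:x1]=m[y0:y1,x0:x1]
    c=max(cv2.findContours(k,0,2)[0],key=cv2.contourArea);return c
def rect(name,m,box,z):
    c=big(m.astype(np.uint8),*box); r=cv2.minAreaRect(c); b=cv2.boxPoints(r)
    P=np.array([cast(d,*p,z)[:2] for p in b]); e=np.diff(np.vstack([P,P[:1]]),axis=0)
    print(name,r[0],P.mean(0).round(1),np.linalg.norm(e,axis=1).round(1),np.degrees(np.arctan2(e[:,1],e[:,0])).round(1))
h,s,v=[hsv[...,i].astype(int) for i in range(3)]
rect("jig",(s<70)&(v>110),(175,280,172,230),34)
rect("stand",(h>20)&(h<45)&(v>130)&(s>40),(90,150,205,260),34)
rect("handle",(v<85),(95,130,215,250),78)
rect("slot",(v<130)&(s>60),(240,260,193,216),34)
rect("nut",(s>150)&(v>110)&(h>10),(188,216,176,200),75)
```

```text
jig (226.13809204101562, 197.68911743164062) [581.2  51.8] [ 66.5 172.7  66.1 170.7] [ -14.2 -105.7  164.2   74.4]
stand (114.50567626953125, 233.55296325683594) [506.4 277.8] [62.5 72.1 61.7 72. ] [ -83.5 -171.3   96.3    9.3]
handle (114.0, 233.0) [505.1 264.7] [11.6 27.  11.5 27. ] [ -89.8 -177.1   90.2    3. ]
slot (248.5, 204.00003051757812) [568.1   5.3] [4.4 1.5 4.4 1.5] [ -44.5 -134.9  135.5   45.1]
nut (206.0, 182.0) [606.5  89.7] [0. 0. 0. 0.] [0. 0. 0. 0.]
```

View pics/crop0.png

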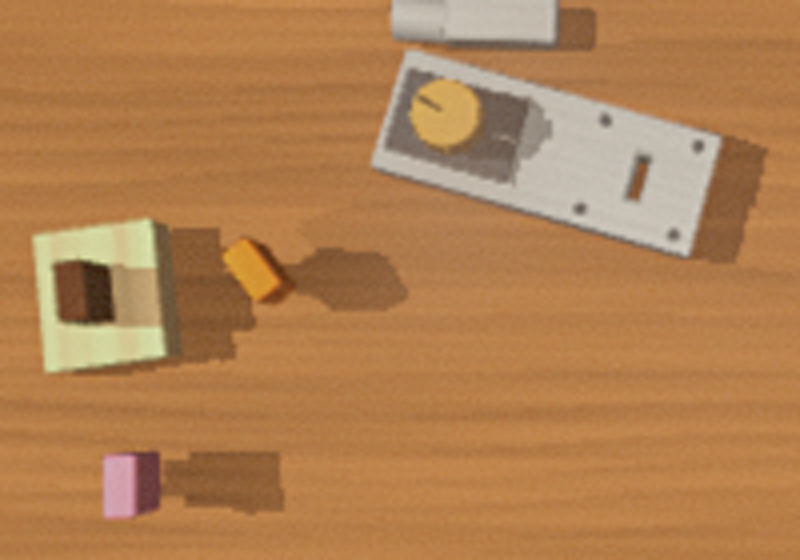

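The crop confirms the choice: the dark handle stands in the plywood stand, and the orange and pink ones stand free. The nut's line points about 162° from the jig's −y, so the nut starts at about 2.83 rad. I'll move over the stand and look closer.

>>> servo_tool(
  increments=[
    [28,30,0,0,0,-6,1],
    [28,30,0,0,0,-6,1],
    [28,30,0,0,0,-6,1],
    [28,30,0,0,0,-6,1],
    [28,30,0,0,0,-6,1],
    [28,30,0,0,0,-6,1],
    [28,30,0,0,0,-6,1],
    [28,30,0,0,0,-6,1],
    [28,30,0,0,0,-6,1],
    [28,30,0,0,0,-6,1],
    [30,55,0,0,0,-12,1],
    [30,55,0,0,0,-12,1],
    [30,55,0,0,0,-12,1],
    [30,55,0,0,0,-12,1],
    [30,55,0,0,0,-12,1],
    [30,55,0,0,0,-12,1],
    [30,55,0,0,0,-12,1],
    [30,60,0,0,0,-12,1],
    [30,60,0,0,0,-12,1],
    [30,60,0,0,0,-12,1],
  ],
)

```text
t: 1.77
ee_pos: [496.8, 8.5, 222.5]
orientation: [-3.136, -0.18, 0.001]
ft_force: [0.2, -1.0, -1.3]
width: 87.6
grasp_force: 0.0
```

Run:
```python
from h import *
d=grab("wrist"); np.save("w1.npy",d,allow_pickle=True); save(d["image"],"w1.png",1.2)
print(d["fx"],np.round(d["extrinsics"],2).tolist(),np.round(d["tool_from_camera"],2).tolist(),ctrl.get_obs()["ee_pos"])
for p in([505,270,78],[568,4,34],[594,100,75]): print(proj(d,p))
```

```text
329.70932546348723 [[0.11, 0.96, 0.27, 570.9], [-0.99, 0.11, 0.03, 17.14], [-0.0, -0.27, 0.96, 384.16], [0.0, 0.0, 0.0, 1.0]] [[-0.0, 0.96, 0.27, 74.49], [1.0, 0.0, 0.0, -0.19], [0.0, 0.27, -0.96, -161.72], [0.0, 0.0, 0.0, 1.0]] [496.90414239   7.21652188 222.48232961]
(np.float64(-19.502167416138832), np.float64(134.74781770826138))
(np.float64(273.0207120428048), np.float64(97.99627567571996))
(np.float64(169.54233772977545), np.float64(55.03512190601836))
```

View pics/w1.png

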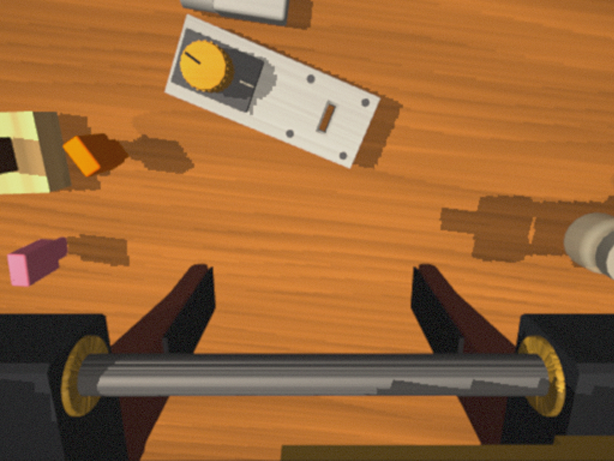

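>>> servo_tool(
  increments=[
    [0.5,24,0,0,0,0,1],
    [0.5,24,0,0,0,0,1],
    [0.5,24,0,0,0,0,1],
    [0.5,24,0,0,0,0,1],
    [0.5,24,0,0,0,0,1],
    [0.5,24,0,0,0,0,1],
    [0.5,24,0,0,0,0,1],
    [0.5,24,0,0,0,0,1],
    [0.5,24,0,0,0,0,1],
  ],
)

```text
t: 2.57
ee_pos: [502.3, 245.4, 222.3]
orientation: [3.136, 0.174, -0.001]
ft_force: [-0.3, 0.1, 0.8]
width: 87.9
grasp_force: 0.0
```

Run:
```python
from h import *
d=grab("wrist"); np.save("w2.npy",d,allow_pickle=True); save(d["image"],"w2.png",1.2)
print(ctrl.get_obs()["ee_pos"],ctrl.get_obs()["orientation"],ctrl.get_obs()["qpos"])
print(proj(d,[505,270,78]))
```

```text
[502.27913332 245.05078556 222.35684242] [ 3.13607451e+00  1.72398997e-01 -1.18095458e-03] [ 4.32857642e-01  3.27522194e-01  1.77740993e+00 -5.22660730e-04
  1.03764841e+00  1.89408466e+00]
(np.float64(235.1510250277967), np.float64(169.19414184690825))
```

View pics/w2.png

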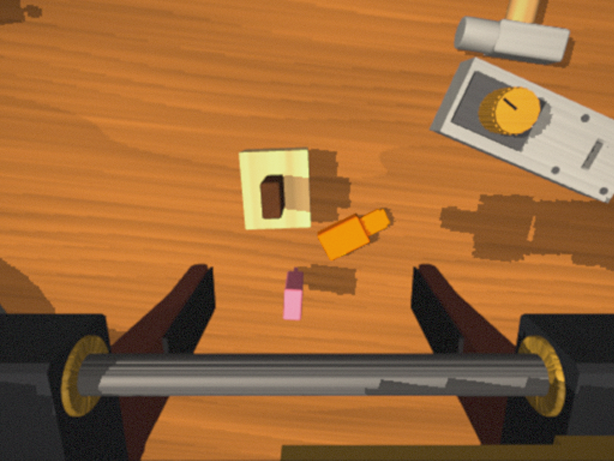

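In w1 the guide's slot is at (327,117) and the nut at (203,66), both where predicted. In w2 the handle's top is at (272,205) in the stand, the orange look-alike is at right (345,238) and the pink one is below.

Run:
```python
from h import *
def rect(name,d,m,box,z):
    x0,x1,y0,y1=[int(b/1.2) for b in box]
    k=np.zeros(m.shape,np.uint8);k[y0:y1,x0:x1]=m[y0:y1,x0:x1]
    c=max(cv2.findContours(k,0,2)[0],key=cv2.contourArea); b=cv2.boxPoints(cv2.minAreaRect(c))
    P=np.array([cast(d,*p,z)[:2] for p in b]); e=np.diff(np.vstack([P,P[:1]]),axis=0)
    print(name,np.round(b.mean(0)*1.2,1),P.mean(0).round(1),np.linalg.norm(e,axis=1).round(1),np.degrees(np.arctan2(e[:,1],e[:,0])).round(1))
def H(d): return [x.astype(int) for x in cv2.split(cv2.cvtColor(d["image"],cv2.COLOR_RGB2HSV))]
d=np.load("w2.npy",allow_pickle=True).item(); h,s,v=H(d)
rect("stand",d,(h>19)&(h<45)&(v>100)&(s>40),(230,318,140,240),34)
g=d["image"][int(165/1.2):int(225/1.2),int(250/1.2):int(295/1.2)].astype(int).sum(2); print(g[::3,::2])
rect("handle all",d,(v<100),(255,288,170,222),78)
rect("handle top",d,(v<100)&(v>55),(255,288,170,222),78)
rect("orange",d,(s>235)&(v>190)&(h<17),(310,375,208,265),78)
d=np.load("w1.npy",allow_pickle=True).item(); h,s,v=H(d)
rect("jig",d,(s<60)&(v>90),(160,385,14,170),34)
rect("slot",d,(s>90),(312,342,95,138),34)
```

```text
stand [274.6 188.8] [506.  280.1] [60.6 71.3 64.1 71.5] [ -81.7 -171.8   98.5    5.5]
[[595 598 599 604 606 613 612 618 617 620 618 623 619 620 613 595 582 586
  604]
 [603 595 595 605 607 611 613 610 623 623 621 623 620 616 615 604 587 586
  596]
 [603 594 598 605 605 613 608 608 620 627 628 630 626 623 607 597 590 588
  596]
 [602 593 604 603 607 614 593 365 262 201 209 209 187 164 518 475 460 461
  567]
 [606 593 597 607 604 590 249 104 115 101 110 112  87  81 289 427 416 423
  442]
 [612 597 600 607 572 208 172 162 170 162 171 163 127  75 257 433 424 423
  431]
 [610 598 601 604 434 210 228 214 226 224 221 212 160  74 231 431 423 424
  436]
 [616 598 603 605 508 213 216 217 211 210 206 216 169  96 232 435 424 427
  428]
 [617 605 603 603 592 206 213 205 217 210 217 220 160  90 190 417 425 429
  435]
 [619 599 596 601 589 230 205 210 224 205 217 215 169 117 157 414 439 425
  434]
 [620 603 597 601 592 257 219 214 209 202 222 215 188 102 153 423 421 436
  423]
 [625 607 599 601 598 294 207 219 219 214 215 204 185  94 117 416 438 425
  428]
 [629 609 595 602 609 356 212 216 225 219 218 221 202 107 271 483 440 425
  422]
 [623 611 599 601 614 373 218 217 214 209 218 234 225 130 537 606 597 600
  599]
 [625 615 598 602 606 403 215 205 228 226 230 221 211 305 615 608 599 604
  593]
 [624 611 598 605 609 589 431 403 399 447 461 459 492 611 623 607 600 598
  596]
 [626 619 602 601 608 612 613 610 608 619 623 623 629 621 615 604 600 599
  596]]
handle all [279.  192.3] [513.2 273.2] [16.3 31.4 16.7 31.6] [ -54.9 -145.7  125.8   33.6]
handle top [276.8 194.6] [511.1 274.7] [11.6 29.9 11.9 30.1] [ -54.9 -145.9  125.8   33.6]
orange [345.5 236.8] [482.6 216.5] [38.4 24.9 39.1 25.3] [ -56.  -146.3  124.6   32. ]
jig [268.7  91.1] [582.3  53.8] [ 63.5 169.   66.4 177.2] [ -21.9 -104.5  165.4   74.4]
slot [326.2 117.3] [568.    5.3] [21.7  5.5 21.7  5.6] [ -15.6 -104.3  164.6   75.3]
```

Run:
```python
from h import *
d=np.load("w2.npy",allow_pickle=True).item(); g=d["image"].astype(int).sum(2)
k=np.zeros(g.shape,np.uint8); k[148:188,210:240]=((g>180)&(g<330))[148:188,210:240]
k=cv2.morphologyEx(k,cv2.MORPH_OPEN,np.ones((3,3)))
c=max(cv2.findContours(k,0,1)[0],key=cv2.contourArea)
P=np.array([cast(d,*p[0],78)[:2] for p in c]).astype(np.float32); r=cv2.minAreaRect(P);print(r, len(c))
M=np.float32([cast(d,u,v,78)[:2] for v,u in zip(*np.nonzero(k))]); m=M.mean(0); print(m,np.degrees(np.arctan(np.linalg.eigh(np.cov(M.T))[1][1,1]/np.linalg.eigh(np.cov(M.T))[1][0,1])))
# stand top: fit, pale colour, brightness
b=((g>540)&(cv2.cvtColor(d["image"],cv2.COLOR_RGB2HSV)[...,1]>40)).astype(np.uint8); b[:115]=0;b[198:]=0;b[:,:185]=0;b[:,268:]=0
M=cv2.convexHull(max(cv2.findContours(b,0,1)[0],key=cv2.contourArea)); P=np.float32([cast(d,*p[0],34)[:2] for p in M]);print(cv2.minAreaRect(P))
```

```text
((505.8760986328125, 280.0035400390625), (27.637414932250977, 13.440327644348145), 8.601278305053711) 81
[506.09637 280.02426] 9.670297152464565
((505.6871032714844, 279.61419677734375), (69.6309814453125, 59.572227478027344), 8.436320304870605)
```

>>> servo_tool(
  increments=[
    [0.4,3.3,0,0,0,2.2,0],
    [0.4,3.3,0,0,0,2.2,0],
    [0.4,3.3,-4,0,0,2.2,0],
    [0.4,3.3,-8,0,0,2.2,0],
    [0.4,3.3,-11,0,0,2.2,0],
    [0.4,3.3,-11,0,0,2.2,0],
    [0.4,3.3,-11,0,0,2.2,0],
    [0.4,3.3,-11,0,0,2.2,0],
  ],
)

```text
t: 3.28
ee_pos: [507.4, 279.5, 114.3]
orientation: [-3.132, -0.233, -0.003]
ft_force: [0.3, 0.4, 0.2]
width: 44.5
grasp_force: 0.0
```

Run:
```python
from h import *
o=ctrl.get_obs();print(o["ee_pos"],o["orientation"],o["width"])
d=grab("wrist"); save(d["image"],"w3.png",1.2)
print([np.multiply(1.2,proj(d,p)).round() for p in ([505.8,280,78],[568,4.5,34])])
```

```text
[507.37317724 279.46098394 114.2758062 ] [-3.13226952e+00 -2.32941437e-01 -2.67318578e-03] 44.46332163003217
[array([312., 261.]), array([762., 204.])]
```

View pics/w3.png

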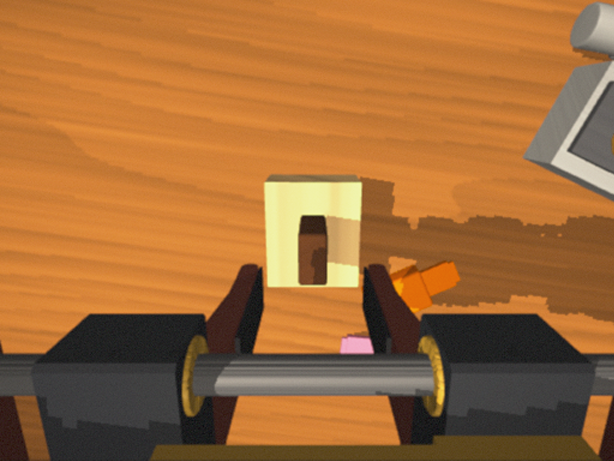

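The handle (312,250) lies midway between the fingertips (255 and 372). The orange look-alike is close to the right finger but clear of it. I narrow the opening, go down and grip.

>>> servo_tool(
  increments=[
    [0,0,0,0,0,0,-0.3],
    [0,0,-2,0,0,0,-0.3],
    [0,0,-4.5,0,0,0,-0.3],
    [0,0,-6.8,0,0,0,-0.3],
    [0,0,-6.8,0,0,0,-0.3],
    [0,0,-6.8,0,0,0,-0.3],
    [0,0,-6.8,0,0,0,-1],
    [0,0,-6.8,0,0,0,-1],
    [0,0,-6.8,0,0,0,-1],
    [0,0,-6.8,0,0,0,-1],
    [0,0,-6.8,0,0,0,-1],
    [0,0,-6.8,0,0,0,-1],
  ],
)

```text
t: 4.33
ee_pos: [507.3, 280.5, 46.5]
orientation: [-3.132, -0.235, -0.004]
ft_force: [-0.9, -0.5, 7.2]
width: 15.5
grasp_force: 30.0
```

>>> servo_tool(
  increments=[
    [0,0,3.5,0,0,0,-1],
    [0,0,7,0,0,0,-1],
    [0,0,10,0,0,0,-1],
    [1,-4,10,0,0,-4,-1],
    [2,-8,10,0,0,-8,-1],
    [3,-12,10,0,0,-12,-1],
    [4,-16,10,0,0,-16,-1],
    [5,-20,10,0,0,-20,-1],
    [5.5,-23,10,0,0,-23.8,-1],
    [6,-26,10,0,0,-23.8,-1],
    [6.2,-27.5,10,0,0,-23.8,-1],
    [6.2,-27.5,8,0,0,-23.8,-1],
    [6.2,-27.5,6,0,0,-23.8,-1],
    [6.2,-27.5,5,0,0,-23.8,-1],
    [6.2,-27.5,5,0,0,-23.8,-1],
    [6.2,-27.5,5,0,0,-23.8,-1],
  ],
)

```text
t: 5.67
ee_pos: [567.9, 5.1, 94.7]
orientation: [3.114, -0.415, -0.001]
ft_force: [-0.3, 0.8, -0.5]
width: 16.0
grasp_force: 30.0
```

Run:
```python
from h import *
o=ctrl.get_obs();print(o["ee_pos"],o["orientation"],o["width"],o["grasp_force"],o["ft_force"])
d=grab("wrist"); np.save("w4.npy",d,allow_pickle=True); save(d["image"],"w4.png",1.2)
print([np.multiply(1.2,proj(d,p)).round() for p in ([568,4.7,34],[594,100,76])])
d=grab("scene"); np.save("s4.npy",d,allow_pickle=True)
```

```text
[567.87463732   5.13731504  94.71192753] [ 3.11391036e+00 -4.15452014e-01 -1.35682824e-03] 16.03365545407979 29.999858736991882 [-0.31153028  0.78149799 -0.50237644]
[array([313., 243.]), array([112., 270.])]
```

View pics/w4.png

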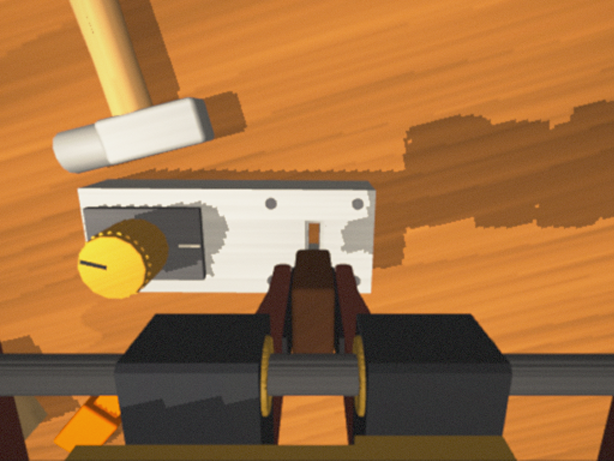

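In w4 the guide is square to the tool. The slot (313,235) lies in line with the held handle (313,255), and the nut (112,266) is at left. Next I check the along-slot offset numerically.

Run:
```python
from h import *
d=np.load("w4.npy",allow_pickle=True).item(); im=d["image"]; E=d["extrinsics"]
T=np.eye(4);T[:3,:3]=R.from_rotvec([3.1139,-.41545,-.00136]).as_matrix();T[:3,3]=[567.87,5.14,94.71]
tl=lambda p:(np.linalg.inv(T)@np.append(p,1))[:3].round(2)
hs=cv2.cvtColor(im,cv2.COLOR_RGB2HSV)
print(im[180:215:1,261].sum(1).tolist()); print(hs[180:215,261,1].tolist())
print("slotrow",im[195,248:276].astype(int).sum(1).tolist(),hs[195,248:276,1].tolist())
print("handle rows",im[230,236:290].astype(int).sum(1).tolist())
print("handle rows 250",im[250,236:290].astype(int).sum(1).tolist())
for n,u,v,z in(("slot far",261,184.5,34),("slot c",261,195,34),("handle far bottom? ",261,209,82.2),("handle far top",261,217,126.2)): p=cast(d,u,v,z);print(n,p.round(1),tl(p))
print([cast(d,261,v,126.2).round(1)[:2].tolist()+[v] for v in (210,217,220,240)])
print(im[205:300:3,261].sum(1).tolist())
```

```text
[701, 697, 692, 645, 568, 492, 348, 273, 290, 286, 279, 291, 287, 293, 290, 284, 298, 301, 290, 285, 291, 290, 282, 260, 257, 262, 257, 211, 137, 105, 111, 118, 112, 125, 95]
[15, 16, 18, 25, 34, 59, 129, 190, 179, 180, 184, 179, 180, 182, 187, 187, 176, 178, 183, 184, 178, 173, 139, 55, 28, 28, 20, 44, 98, 138, 132, 137, 137, 91, 172]
slotrow [677, 675, 670, 676, 679, 652, 503, 444, 413, 316, 291, 300, 287, 284, 295, 296, 289, 345, 498, 635, 652, 656, 675, 674, 677, 677, 675, 679] [19, 20, 21, 20, 20, 26, 29, 28, 41, 117, 175, 176, 186, 187, 179, 184, 185, 126, 40, 27, 23, 21, 20, 21, 19, 19, 20, 19]
handle rows [134, 127, 127, 120, 135, 124, 112, 81, 111, 106, 121, 118, 118, 111, 115, 116, 125, 95, 97, 106, 102, 100, 121, 104, 112, 105, 102, 109, 118, 99, 121, 119, 113, 112, 118, 106, 113, 108, 105, 115, 102, 100, 99, 99, 127, 128, 151, 119, 135, 138, 129, 135, 140, 126]
handle rows 250 [118, 133, 126, 100, 93, 95, 83, 130, 146, 139, 152, 170, 171, 172, 173, 179, 170, 170, 157, 176, 172, 164, 166, 155, 176, 164, 155, 167, 176, 167, 182, 160, 172, 161, 159, 168, 172, 174, 181, 160, 170, 156, 124, 87, 67, 91, 115, 118, 123, 151, 111, 153, 125, 136]
slot far [580.6   1.4  34. ] [13.36  0.28 60.7 ]
slot c [573.2   3.4  34. ] [ 5.67  0.28 60.71]
handle far bottom?  [579.7   1.7  82.2] [12.38  0.2  12.5 ]
handle far top [591.5  -1.4 126.2] [ 24.48   0.13 -31.51]
[[594.5, -2.2, 210], [591.5, -1.4, 217], [590.2, -1.1, 220], [581.3, 1.4, 240]]
[262, 137, 118, 95, 124, 110, 116, 93, 107, 109, 117, 121, 157, 164, 176, 164, 169, 160, 163, 165, 158, 163, 171, 166, 168, 160, 171, 164, 161, 176, 143, 159]
```

>>> servo_tool(
  increments=[
    [0.16,-0.04,0,0,0,0,-1],
    [0.16,-0.04,0,0,0,0,-1],
    [0.16,-0.04,-1,0,0,0,-1],
    [0.16,-0.04,-1.8,0,0,0,-1],
    [0.16,-0.04,-2.2,0,0,0,-1],
    [0.16,-0.04,-2.6,0,0,0,-1],
    [0.16,-0.04,-3,0,0,0,-1],
    [0.16,-0.04,-3,0,0,0,-1],
  ],
)

```text
t: 6.43
ee_pos: [569.0, 4.5, 63.6]
orientation: [3.114, -0.416, -0.003]
ft_force: [-0.1, 0.0, -0.4]
width: 16.0
grasp_force: 30.0
```

>>> servo_tool(
  increments=[
    [0,0,-0.5,0,0,0,-1],
    [0,0,-0.9,0,0,0,-1],
    [0,0,-1.3,0,0,0,-1],
    [0,0,-1.6,0,0,0,-1],
    [0,0,-1.75,0,0,0,-1],
    [0,0,-1.85,0,0,0,-1],
    [0,0,-1.85,0,0,0,-1],
    [0,0,-1.85,0,0,0,-1],
  ],
)

```text
t: 7.1
ee_pos: [569.5, 4.5, 46.6]
orientation: [3.114, -0.416, -0.001]
ft_force: [-1.7, -0.7, 5.5]
width: 15.8
grasp_force: 30.0
```

>>> servo_tool(
  increments=[
    [0,0,-0.1,0,0,0,-1],
    [0,0,-0.1,0,0,0,-1],
    [0,0,0,0,0,0,-0.1],
    [0,0,0,0,0,0,-0.1],
    [0,0,0,0,0,0,-0.1],
    [0,0,0,0,0,0,-0.1],
    [0,0,0,0,0,0,-0.1],
    [0,0,0,0,0,0,-0.1],
    [0,0,3,0,0,0,-0.1],
    [0,0,7,0,0,0,0],
    [0,0,10,0,0,0,0.4],
    [0,0,12,0,0,0,0.4],
    [0,0,12,0,0,0,0.4],
  ],
)

```text
t: 8.18
ee_pos: [572.6, 4.5, 170.7]
orientation: [-3.113, 0.416, -0.012]
ft_force: [0.3, 0.9, 0.0]
width: 59.8
grasp_force: 0.0
```

Run:
```python
from h import *
o=ctrl.get_obs();print(o["ee_pos"],o["qpos"],o["width"])
d=grab("wrist"); np.save("w5.npy",d,allow_pickle=True); save(d["image"],"w5.png",1.2)
print([np.multiply(1.2,proj(d,p)).round() for p in ([568,4.7,78],[594,100,75])])
im=d["image"]; hs=cv2.cvtColor(im,cv2.COLOR_RGB2HSV)
m=((hs[...,0]>18)&(hs[...,0]<32)&(hs[...,1]>150)&(hs[...,2]>200)).astype(np.uint8); m[235:]=0; m[:,200:]=0
m=cv2.morphologyEx(m,cv2.MORPH_CLOSE,np.ones((7,7)))
c=max(cv2.findContours(m,0,1)[0],key=cv2.contourArea); P=np.float32([cast(d,*p[0],75.3)[:2] for p in c]); print(cv2.minEnclosingCircle(P), cv2.boundingRect(c))
```

```text
[572.58587902   4.48424496 170.7379014 ] [-1.29531627e-02  4.09437125e-01  1.79218677e+00  1.84807139e-06
  9.32062475e-01  1.82345085e+00] 59.76304826490039
[array([314., 235.]), array([169., 234.])]
((595.3491821289062, 99.4916763305664), 17.007841110229492) (121, 173, 39, 41)
```

View pics/w5.png

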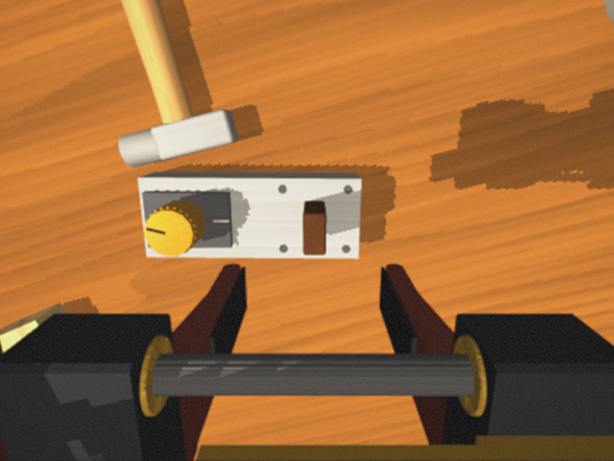

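The blade is home at (314,228) in the guide. The nut's top is at (170,232), with its radius measured at 17.0 mm as it should be, and the line points to jig +y, slightly +x, which puts the angle at about 170°. I wind the wrist the other way while moving over the nut.

>>> servo_tool(
  increments=[
    [0.6,2.5,0,0,0,7,0.14],
    [1.2,5,0,0,0,14,0.14],
    [1.8,7.5,0,0,0,21,0.14],
    [2.5,9.6,0,0,0,28,0.14],
    [2.5,9.6,0,0,0,35,0.14],
    [2.5,9.6,0,0,0,42,0.14],
    [2.5,9.6,0,0,0,49,0.14],
    [2.5,9.6,0,0,0,56,0.14],
    [2.5,9.6,0,0,0,63,0.14],
    [2.5,9.6,0,0,0,70,0.14],
    [2.5,9.6,0,0,0,77,0.14],
    [2.5,9.6,0,0,0,84,0.14],
    [2.5,9.6,0,0,0,91,0.14],
    [2.5,9.6,0,0,0,98,0.14],
    [2.5,9.6,0,0,0,105,0.14],
    [2.5,9.6,0,0,0,105,0.14],
  ],
)

```text
t: 9.57
ee_pos: [593.5, 100.3, 164.1]
orientation: [-2.219, -2.221, 0.004]
ft_force: [1.1, 0.1, 0.2]
width: 50.4
grasp_force: 0.0
```

>>> servo_tool(
  increments=[
    [0,0,0,0,0,7,0.14],
    [0,0,0,0,0,14,0.14],
    [0,0,0,0,0,21,0.14],
    [0,0,0,0,0,28,0.14],
    [0,0,0,0,0,35,0.14],
    [0,0,0,0,0,42,0.14],
    [0,0,0,0,0,49,0.14],
    [0,0,0,0,0,56,0.14],
    [0,0,0,0,0,63,0.14],
    [0,0,0,0,0,70,0.14],
    [0,0,0,0,0,77,0.14],
    [0,0,0,0,0,84,0.14],
    [0,0,0,0,0,91,0.14],
    [0,0,0,0,0,98,0.14],
    [0,0,0,0,0,102,0.14],
    [0,0,0,0,0,102,0.14],
    [0,0,0,0,0,102,0.14],
    [0,0,0,0,0,102,0.14],
  ],
)

```text
t: 11.07
ee_pos: [594.3, 100.5, 165.5]
orientation: [0.316, -3.125, 0.0]
ft_force: [0.2, -0.6, 0.0]
width: 50.0
grasp_force: 0.0
```

```bash
cat > st.py <<'E'
from h import *
o=ctrl.get_obs();q=np.degrees(o["qpos"]);print(o["t"],o["ee_pos"].round(1),"q6",q[5].round(1),"yang",(q[0]-q[5]).round(1),"w",o["width"].round(1),o["grasp_force"].round(1),"F",o["ft_force"].round(1),"M",o["moment"].round(3))
E
python3 st.py
```

```text
Traceback (most recent call last):
  File "st.py", line 2, in <module>
    o=ctrl.get_obs();q=np.degrees(o["qpos"]);print(o["t"],o["ee_pos"].round(1),"q6",q[5].round(1),"yang",(q[0]-q[5]).round(1),"w",o["width"].round(1),o["grasp_force"].round(1),"F",o["ft_force"].round(1),"M",o["moment"].round(3))
                                                                                                                                  ^^^^^^^^^^^^^^^^
AttributeError: 'float' object has no attribute 'round'
```

>>> servo_tool(
  increments=[
    [0,0,-4,0,0,0,0.14],
    [0,0,-8,0,0,0,0.14],
    [0,0,-10,0,0,0,0.14],
    [0,0,-11.2,0,0,0,0.14],
    [0,0,-11.8,0,0,0,0.14],
    [0,0,-11.8,0,0,0,0.14],
    [0,0,-11.8,0,0,0,0.14],
    [0,0,-11.8,0,0,0,-1],
    [0,0,-11.8,0,0,0,-1],
    [0,0,-11.8,0,0,0,-1],
    [0,0,-11.8,0,0,0,-1],
    [0,0,-11.8,0,0,0,-1],
  ],
)

```text
t: 12.07
ee_pos: [595.5, 100.9, 49.4]
orientation: [-0.322, 3.123, 0.0]
ft_force: [-1.4, 0.0, 7.0]
width: 33.3
grasp_force: 30.0
```

```bash
sed -i 's/o\["width"\].round(1),o\["grasp_force"\].round(1)/o["width"],o["grasp_force"]/' st.py; python3 st.py
```

```text
12.0667 [595.5 100.9  49.4] q6 -93.3 yang 101.8 w 33.27755988209106 30.002574920654297 F [-1.4  0.   7. ] M [ 0.361  0.036 -0.102]
```

>>> servo_tool(
  increments=[
    [0,0,-0.006,0,0,-7,-1],
    [0,0,-0.012,0,0,-14,-1],
    [0,0,-0.018,0,0,-21,-1],
    [0,0,-0.024,0,0,-28,-1],
    [0,0,-0.03,0,0,-35,-1],
    [0,0,-0.036,0,0,-42,-1],
    [0,0,-0.042,0,0,-49,-1],
    [0,0,-0.048,0,0,-56,-1],
    [0,0,-0.054,0,0,-63,-1],
    [0,0,-0.06,0,0,-70,-1],
    [0,0,-0.066,0,0,-77,-1],
    [0,0,-0.072,0,0,-84,-1],
    [0,0,-0.078,0,0,-91,-1],
    [0,0,-0.084,0,0,-98,-1],
    [0,0,-0.09,0,0,-105,-1],
    [0,0,-0.096,0,0,-112,-1],
    [0,0,-0.1,0,0,-119,-1],
    [0,0,-0.105,0,0,-126,-1],
    [0,0,-0.11,0,0,-133,-1],
    [0,0,-0.115,0,0,-140,-1],
  ],
)

```text
t: 13.73
ee_pos: [594.8, 100.5, 48.2]
orientation: [2.83, 1.363, 0.001]
ft_force: [-2.5, 0.7, 9.7]
width: 33.5
grasp_force: 30.0
```

```bash
python3 st.py
python3 - <<'E'
from h import *
d=grab("wrist");save(d["image"],"w6.png",1.2)
E
```

```text
13.7333 [594.8 100.5  48.2] q6 47.0 yang -38.6 w 33.5259306925143 29.996605217456818 F [-2.5  0.7  9.7] M [-0.025  0.526  0.113]
```

View pics/w6.png

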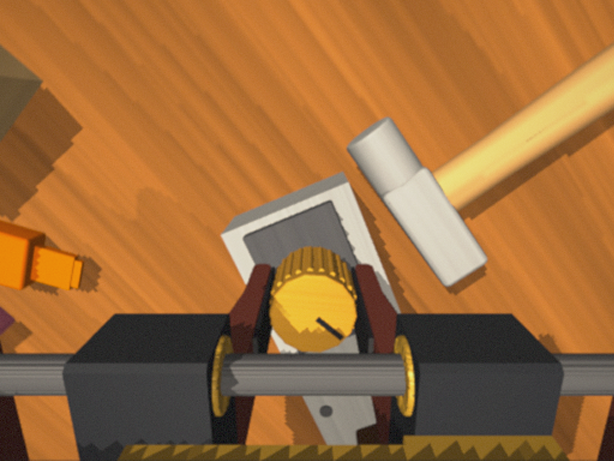

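The line on the nut's top (317,318)→(343,338) now points about 27° short of the guide's slot direction, and the nut turned with the fingers. I continue in small steps.

>>> servo_tool(
  increments=[
    [0,0,-0.006,0,0,-7,-1],
    [0,0,-0.012,0,0,-13,-1],
    [0,0,-0.015,0,0,-18,-1],
    [0,0,-0.018,0,0,-22,-1],
    [0,0,-0.018,0,0,-22,-1],
  ],
)

```text
t: 14.2
ee_pos: [594.8, 100.6, 48.0]
orientation: [-3.038, -0.801, -0.001]
ft_force: [-2.9, 0.6, 9.1]
width: 33.5
grasp_force: 30.0
```

```bash
python3 st.py
```

```text
14.2 [594.8 100.6  48. ] q6 68.9 yang -60.4 w 33.45058231203914 30.00320166349411 F [-2.9  0.6  9.1] M [ 0.085  0.521 -0.044]
```

>>> servo_tool(
  increments=[
    [0,0,0,0,0,-2,-1],
    [0,0,0,0,0,-4,-1],
    [0,0,0,0,0,-4,-1],
  ],
)

```text
t: 14.45
ee_pos: [594.8, 100.6, 48.0]
orientation: [-3.063, -0.698, -0.001]
ft_force: [-2.9, 1.0, 8.6]
width: 33.4
grasp_force: 30.0
```

```bash
python3 st.py
```

```text
14.45 [594.8 100.6  48. ] q6 72.8 yang -64.3 w 33.423012604840906 30.002731382846832 F [-2.9  1.   8.6] M [0.152 0.572 0.021]
```

>>> servo_tool(
  increments=[
    [0,0,0,0,0,-1.5,-1],
    [0,0,0,0,0,-3,-1],
    [0,0,0,0,0,-3,-1],
  ],
)

```text
t: 14.7
ee_pos: [594.8, 100.6, 48.0]
orientation: [3.08, 0.62, 0.001]
ft_force: [-3.0, 0.2, 9.3]
width: 33.3
grasp_force: 30.0
```

```bash
python3 st.py
```

```text
14.7 [594.8 100.6  48. ] q6 75.7 yang -67.2 w 33.336998432256465 30.0018972158432 F [-3.   0.2  9.3] M [0.15  0.484 0.4  ]
```

>>> servo_tool(
  increments=[
    [0,0,0,0,0,-1.5,-1],
    [0,0,0,0,0,-1.5,-1],
    [0,0,0,0,0,-1.5,-1],
  ],
)

```text
t: 14.95
ee_pos: [594.5, 100.5, 48.0]
orientation: [3.087, 0.582, -0.0]
ft_force: [-4.0, -0.5, 9.2]
width: 33.8
grasp_force: 30.0
```

```bash
python3 st.py
python3 - <<'E'
from h import *
d=grab("wrist"); np.save("w7.npy",d,allow_pickle=True)
g=d["image"].astype(int).sum(2); 
hs=cv2.cvtColor(d["image"],cv2.COLOR_RGB2HSV); m=((hs[...,0]>16)&(hs[...,0]<32)&(hs[...,1]>140)&(hs[...,2]>190)).astype(np.uint8); m[:200]=0;m[294:]=0;m[:,:215]=0;m[:,305:]=0
m=cv2.morphologyEx(m,cv2.MORPH_OPEN,np.ones((5,5)));c=max(cv2.findContours(m,0,1)[0],key=cv2.contourArea); hull=cv2.fillConvexPoly(np.zeros_like(m),cv2.convexHull(c),1)
k=(g<250)&(cv2.erode(hull,np.ones((3,3)))>0)
P=np.float32([cast(d,u,v,74)[:2] for v,u in zip(*np.nonzero(k))]); C=np.float32([cast(d,*p[0],74)[:2] for p in cv2.convexHull(c)])
(cx,cy),r=cv2.minEnclosingCircle(C); print(cx,cy,r,len(P),P.mean(0)); w=P.mean(0)-[594.8,100.6]; print(np.degrees(np.arctan2(w[1],w[0]))+105.2, np.degrees(np.arctan(np.polyfit(P[:,1],P[:,0],1)[0])))
E
```

```text
14.95 [594.5 100.5  48. ] q6 77.1 yang -68.7 w 33.756025520727405 30.001687109470367 F [-4.  -0.5  9.2] M [0.072 0.722 0.483]
595.814208984375 101.45268249511719 16.160526275634766 110 [592.6208    93.021385]
-0.8424548421264149 15.355035165956917
```

The torque has risen to 0.48 N m and the line sits within 1° of the slot direction, so the nut is bottomed. I back off a quarter turn.

>>> servo_tool(
  increments=[
    [0,0,0.006,0,0,7,-1],
    [0,0,0.012,0,0,14,-1],
    [0,0,0.018,0,0,21,-1],
    [0,0,0.024,0,0,28,-1],
    [0,0,0.03,0,0,35,-1],
    [0,0,0.036,0,0,42,-1],
    [0,0,0.042,0,0,49,-1],
    [0,0,0.048,0,0,56,-1],
    [0,0,0.054,0,0,63,-1],
    [0,0,0.06,0,0,70,-1],
    [0,0,0.066,0,0,77,-1],
    [0,0,0.072,0,0,84,-1],
    [0,0,0.075,0,0,91,-1],
    [0,0,0.075,0,0,91,-1],
    [0,0,0.075,0,0,91,-1],
  ],
)

```text
t: 16.25
ee_pos: [595.4, 100.1, 48.7]
orientation: [1.748, 2.608, 0.001]
ft_force: [-0.6, -1.6, 8.3]
width: 33.3
grasp_force: 30.0
```

```bash
python3 st.py
python3 - <<'E'
from h import *
d=grab("wrist"); np.save("w8.npy",d,allow_pickle=True); save(d["image"],"w8.png",1.2)
g=d["image"].astype(int).sum(2)
k=(g<250); yy,xx=np.mgrid[:384,:512]; k&=False
for v in range(200,300):
  for u in range(210,310):
    if g[v,u]<250 and np.hypot(*(cast(d,u,v,74.8)[:2]-[594.8,100.6]))<14: k[v,u]=1
P=np.float32([cast(d,u,v,74.8)[:2] for v,u in zip(*np.nonzero(k))]); w=P.mean(0)-[594.8,100.6]; print(len(P),w,np.degrees(np.arctan2(w[1],w[0]))+105.2)
E
```

```text
16.25 [595.4 100.1  48.7] q6 -13.9 yang 22.3 w 33.34232667200379 30.00115692615509 F [-0.6 -1.6  8.3] M [-0.409  0.154  0.023]
99 [ 8.02269287 -1.75480804] 92.86197610011119
```

View pics/w8.png

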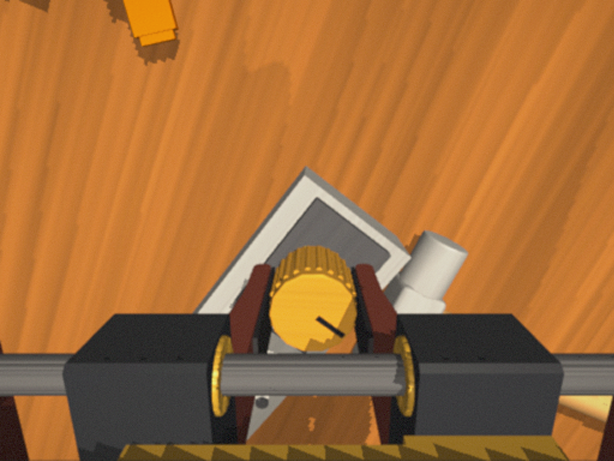

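The line (317,318)→(343,337) now sits about 91–93° back from the stop, the nut is gripped at 30 N, and the hammer is undisturbed. I check the blade in the scene numerically, then hand in.

Run:
```python
from h import *
d=np.load("w5.npy",allow_pickle=True).item(); g=d["image"].astype(int).sum(2)
k=((g>150)&(g<330)).astype(np.uint8); k[:178]=0;k[215:]=0;k[:,:248]=0;k[:,275:]=0
P=np.float32([cast(d,u,v,78)[:2] for v,u in zip(*np.nonzero(k))]);print(cv2.minAreaRect(P))
print(ctrl.close_job())
```

```text
((569.162841796875, 4.432485580444336), (14.522356986999512, 27.89173126220703), 74.43101501464844)
the job is handed in; nothing more can be done
None
```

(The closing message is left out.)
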